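Pack two tiles with a separator and hold the telescopic height pointer over them

ROBOT

A 7-joint arm with a two-finger parallel gripper is mounted at the origin on the work surface. World frame = base frame: x ahead of the robot, y to its left, z up, the work surface at z = 0. Lengths are in mm, angles in degrees, forces in N, time in s.
With the tool pointing down it reaches from about 425 to 1025 mm from the base axis. Payload 9.4 kg.
Tool frame: the origin (TCP) lies midway between the tips of the shut fingers; the grasp point (between the pads) lies 19 mm behind it; z points along the fingers, y is the line along which they close (so a half turn about z gives the same grasp; the last joint's range is limited). The gripper opens to 93 mm and grips with 3 to 60 N. Pads are 15 mm wide; open, the fingers measure 128 mm over their backs; the gripper's body (75 mm by 188 mm) begins 65 mm behind the grasp point.
Start: joints at [70.949, 34.337, -0.143, 91.639, 0.103, 54.024, -4.572], TCP at [183.429, -701.411, 218.618] pointing down, gripper open.
Joint ranges: [-147.43, 147.43], [-19.82, 112.94], [-74.19, 73.91], [6.32, 146.72], [-59.91, 239.91], [6.04, 106.73], [-150.56, 150.56]. Speed limits (degrees/s): [127.2, 127.2, 172.46, 172.46, 180, 180, 180].

INTERFACE

Orientations are given as [roll, pitch, yaw] about the fixed x, y, z axes, in that order (R = Rz(yaw) Ry(pitch) Rx(roll)).
In Python, from workcell import get_obs, viewer, job gives the robot as it stands.
- The arm moves only by the shell command python3 -m handwheel 'ROWS' [FORCE]. ROWS is JSON, a list of rows, each a list of 7 numbers: the shift along the tool's x, y, z in units of 12 cm (1.0 is 12 cm), then the turn, a rotation vector about the tool's x, y, z in units of pi rad (1.0 is pi rad), then the opening, from 0 (shut) to 1 (fully open). In form: [[dx, dy, dz, wx, wy, wz, claw], ...]. A call has 1 to 12 rows; each row is the pose to reach, as a shift and turn from the pose commanded when the call began, along the tool's axes at that moment, turning the shorter way round; what a row does not reach only later rows make up. A row lasts 1/10 s, in which the tool goes at most 50 mm and 8.59 degrees, less where a joint would pass 70% of its speed; a pose out of reach is approached as far as the arm can. A call with a number of a shift or a turn outside -1 to 1 is refused whole. A call with a gripper value outside its range is refused whole. The fingers move at their own pace and stop on an object; FORCE is the grip in N (left out, the last holds). Time passes only in rows, so rows that repeat a pose let the fingers close. It gives the time, the measured TCP pose, the force, the opening and the grip force at its end, in the units of the state.
- get_obs(): the state, without advancing time (a new reading comes with each control period).
- viewer.grab_frame(name): name is "side" or "top" or "wrist"; returns the picture (480x640x3 uint8, red, green, blue); there is no depth.
- viewer.calibration(name): a dict with "K" (3x3 intrinsics, pixels), "k1" (the pictures are not rectified: a ray, as slopes to the right and down, at radius r is drawn at 1 + k1 r^2 times it, then the intrinsics apply), "xyz" and "rotation" of the camera in the world; the wrist camera has in their place "tool_from_camera" (4x4, takes a point from camera to tool coordinates, whose origin is the TCP and whose axes are the flange's). Camera axes: x right, y down, z forward; pixel columns grow to the right and rows downward; lengths in mm; the calibration is good to about 2 mm. A picture is of the moment at which its call begins: read the wrist's pose just before it. calibration takes no time and is no camera call.
- job.close_job(): hands the job in; it is judged then, once.
The state is a dict: "clock": time; "joints": joint angles; "joint_velocities": joint speeds; "tau": joint torques, N m; "tcp_pos": TCP position; "tcp_rot": TCP orientation; "wrist_force": force on the tool from outside, world axes, zero at the start; "wrist_torque": the same for the moment, N m; "finger_gap": opening from 0.0 (shut) to 1.0 (fully open); "grip_force": force on a finger pad.
Only numpy, scipy, OpenCV 4.12 (cv2) and the standard library are available. Lean on these libraries where they do the work, as an engineer would, in place of code of your own. Each camera call takes 0.05 s, during which the arm holds its last target. There are 200 camera calls.

TASK

Lay the plywood separator squarely on the terracotta tile that lies by itself in front of the telescopic pointer, then lower the other terracotta tile squarely onto the separator, lengthwise with the one below; don't drop either from a height, don't shift the bottom tile, and leave everything else on the slab where it is. Then squeeze the pointer's blue grip so that its yellow side button is pressed, pull the grip past the first stop and all the way out to the second stop, so that the pointer reaches over the stack and I can check the height. Finish while still holding it fully extended with the button squeezed: it springs back if you let go.

Things in the scene. Friction and masses are not known exactly. Their poses are not given: they have to be found in the camera images.
- lower_tile: loose terracotta tile 46 (x) x 140 (y) x 24 mm thick, about 0.31 kg, lying flat on the slab in front of the pointer's tip; the bottom layer. Origin at the centre of its underside; y along its length (either way round), z up.
- upper_tile: identical loose terracotta tile 46 (x) x 140 (y) x 24 mm, 0.25 to 0.4 kg, lying flat on the slab at the robot's right; the next layer. Origin at the centre of its underside; y along its length, z up.
- separator: loose plywood sheet 56 (x) x 130 (y) x 6 mm, 35 g, at the robot's right on two fixed wooden bearers 20 mm tall (45 mm either side of its middle along y, joined by a 26 mm wide strip); they are narrower than the sheet, so fingers can reach under its long edges. On the tile it overhangs 5 mm at each long side. Origin at the centre of its underside; y along its length, z up.
- vice: green vice fixed to the slab at the robot's left, about 140 mm tall, red turning knob towards the robot; it clamps the level aluminium tube (28 mm diameter, 165 mm long, axis 105 mm above the slab) of the telescopic pointer. Origin on the slab right under the tube's axis; the pointer pulls out along the vice's -y axis. Its position and yaw vary.
- pull_grip: blue block on the pointer's sliding rod: 34 (x) x 50 (y, along the rod) x 32 mm (z), origin at its centre, 105 mm above the slab; axes as the vice's, pulling along -y extends it. The yellow button is on its +x side (34 mm along y, 24 mm high), 8 mm proud, 2 mm proud when fully in. Squeezed from above across x, one finger presses the button, the other bears on the plain -x side.
- pointer_tip (a point): lower end of the small red pointer that hangs from the thin rod, 122 mm ahead of the blue grip's centre (along -y), about 71 mm above the slab; it moves with the grip.
- pointer_rod (a joint): extension of the pointer in m: 0 pushed home and locked, 0.060 the first stop (a catch that clicks in if the button is not held), 0.120 the second stop, the end of travel. A return spring of 3 N (home) to 4.5 N (fully out) pulls it back towards 0 whenever the button is held in; it does not lock at the second stop.
- release_button (a joint): travel of the yellow button in m: 0 out, 0.006 fully in; spring 3.6 N to 7.2 N. The rod is unlocked only while this is above 0.004.
- pot: terracotta pot, 124 mm wide, 105 mm tall; leave alone. Origin at the centre of its underside.
- cultivator: blue plastic hand cultivator with three prongs, 250 mm long, lying on the slab; leave alone. Origin under its middle.
- dustpan: aluminium dustpan 150 x 190 mm, 45 mm tall, handle away from the robot; leave alone. Origin at the middle of its front lip.
- pry_bar: dark steel pry bar, 380 mm long, lying on the slab; leave alone. Origin under its middle.
- screw_jar: glass screw jar, 68 mm wide, 90 mm tall; leave alone. Origin at the centre of its underside.
Mind the look-alikes: they are no part of the job. Of the things that look like the separator, the smallest one is meant.

How it is judged (in metres and radians):
On the way, in this order (a step that is already met when the one before it is completed fails the run):
1. the separator lies squarely on the lower tile, let go (horizontal distance between separator and lower_tile below 0.018 m and angle between the y axis of separator and the y axis of lower_tile, either way round below 0.2 rad and angle between separator's own z axis and vertical below 0.08 rad and z of separator in the frame of lower_tile between 0.019 and 0.029 m and contact force between the fingers and separator below 0.05 N), for 0.2 s.
2. the upper tile lies squarely on the separator, let go (horizontal distance between each of separator, upper_tile and lower_tile below 0.018 m and angle between the y axis of each of separator, upper_tile and the y axis of lower_tile, either way round below 0.2 rad and angle between each of separator, upper_tile's own z axis and vertical below 0.08 rad and z of separator in the frame of lower_tile between 0.019 and 0.029 m and z of upper_tile in the frame of lower_tile between 0.025 and 0.035 m and contact force between the fingers and upper_tile below 0.05 N and contact force between upper_tile and separator above 1 N), for 0.2 s.
3. the button is squeezed in and the pointer is being pulled out between the fingers, stack intact (horizontal distance between each of separator, upper_tile and lower_tile below 0.018 m and angle between the y axis of each of separator, upper_tile and the y axis of lower_tile, either way round below 0.2 rad and angle between each of separator, upper_tile's own z axis and vertical below 0.08 rad and z of separator in the frame of lower_tile between 0.019 and 0.029 m and z of upper_tile in the frame of lower_tile between 0.025 and 0.035 m and value of joint release_button above 0.0042 m and contact force between the fingers and pull_grip above 2 N and value of joint pointer_rod above 0.02 m), for 0.05 s.
At the end, for the whole second after the job is handed in: Fingers hold the grip (over 2 N), button in over 4.2 mm, rod out over 112 of 120 mm, still; separator and upper tile flat on the lower tile, untouched, centres within 18 mm, lengths within 0.2 rad; lower tile moved under 15 mm, bystanders under 30 mm (all of step 2 and distance of lower_tile from where it was at the start of the episode below 0.015 m and contact force between the fingers and separator below 0.05 N and value of joint release_button above 0.0042 m and contact force between the fingers and pull_grip above 2 N and value of joint pointer_rod above 0.112 m and linear speed of each of upper_tile, pull_grip below 0.02 m/s and distance of each of pot, cultivator, dustpan, pry_bar, screw_jar from where it was at the start of the episode below 0.03 m); the arm keeps its last pose, push and grip.
It fails at once if the pot, cultivator, dustpan, pry bar or jar is moved more than 30 mm (distance of any of pot, cultivator, dustpan, pry_bar, screw_jar from where it was at the start of the episode above 0.03 m).
It fails at once if the lower tile is shifted more than 15 mm (distance of lower_tile from where it was at the start of the episode above 0.015 m).
It fails at once if the separator is dropped from more than about 1 cm (contact force between the fingers and separator below 0.05 N and linear speed of separator above 0.45 m/s).
It fails at once if the upper tile is dropped from more than about 1 cm (contact force between the fingers and upper_tile below 0.05 N and linear speed of upper_tile above 0.45 m/s).
It also fails if it takes over 72 s, if anything falls off the work surface, if the arm or the gripper's body presses on something with over 40 N, if the wrist force passes 120 N, or if a joint passes its speed limit or range.

## Working session

There is one attempt and no reset: what is moved stays moved. The work goes in short steps, Python scripts to look and compute and a shell command to move; the robot and the scene stay as the last step left them, time stands still between calls to the robot, and variables do not carry over. Pictures are saved under pics/ and viewed, at most 10 in all, crops included, and the job is handed in when it is done.

```bash
ls; mkdir -p pics
python3 - <<'E'
from workcell import get_obs, viewer
import cv2
o=get_obs();print(o)
for n in("top","side"):
    cv2.imwrite(f"pics/{n}0.png",viewer.grab_frame(n)[:,:,::-1]);print(n,viewer.calibration(n))
print(viewer.calibration("wrist"))
E
```

```text
pics
{'clock': 0.0, 'joints': array([70.94871573, 34.38562307, -0.14461887, 91.67993179,  0.10122069,
       54.02342653, -4.56947226]), 'joint_velocities': array([ 0.02126183, -0.10575759,  0.06836279, -0.04353534,  0.00930795,
       -0.04203355,  0.03298573]), 'tau': array([-3.04678852e-04, -7.65091896e+01,  1.49717689e+00, -2.52350700e+01,
       -5.23839088e-02,  1.68702478e-02,  1.14390386e-04]), 'tcp_pos': array([ 183.3028691 , -700.9481095 ,  217.75251419]), 'tcp_rot': array([-1.79911440e+02,  7.22469741e-03,  1.46607546e+01]), 'wrist_force': array([0.39556883, 0.08564961, 0.67589371]), 'wrist_torque': array([ 0.0225914 , -0.0085308 ,  0.04412014]), 'grip_force': 0.0, 'finger_gap': 0.9993455223388842}
top {'K': array([[475.96852144,   0.        , 317.32296216],
       [  0.        , 475.96852144, 244.9611674 ],
       [  0.        ,   0.        ,   1.        ]]), 'k1': -5.3894492355856615e-05, 'xyz': array([ 321.63395309,  -17.88075028, 1140.51402514]), 'rotation': array([-1.69760169e+02,  1.24186105e-01, -9.10741410e+01])}
side {'K': array([[504.78270655,   0.        , 316.87875744],
       [  0.        , 504.78270655, 230.35449919],
       [  0.        ,   0.        ,   1.        ]]), 'k1': 0.03465898419642627, 'xyz': array([389.62976102, 731.6420869 , 842.78906108]), 'rotation': array([-134.03240939,    0.19095422, -169.36929796])}
{'K': array([[393.53651418,   0.        , 322.76159091],
       [  0.        , 393.53651418, 239.28067047],
       [  0.        ,   0.        ,   1.        ]]), 'k1': -0.08515867956685716, 'tool_from_camera': array([[-5.92096061e-04, -9.63223744e-01, -2.68699961e-01,
         7.40674803e+01],
       [ 9.99999656e-01, -4.14032236e-04, -7.19353201e-04,
        -6.93370274e-01],
       [ 5.81647638e-04, -2.68700295e-01,  9.63223657e-01,
        -1.66107397e+02],
       [ 0.00000000e+00,  0.00000000e+00,  0.00000000e+00,
         1.00000000e+00]])}
```

View pics/top0.png

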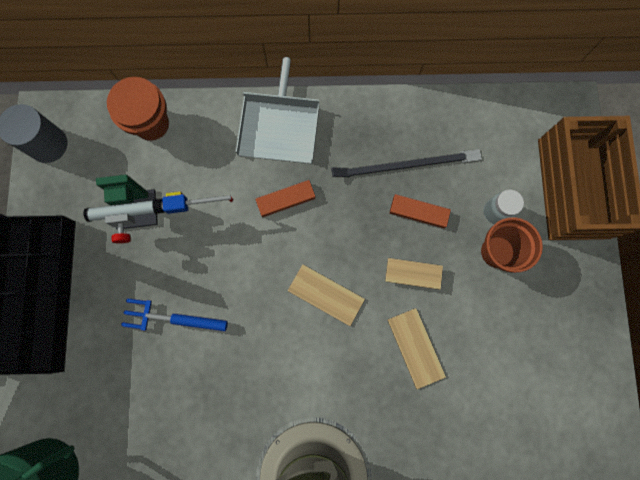

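View pics/side0.png

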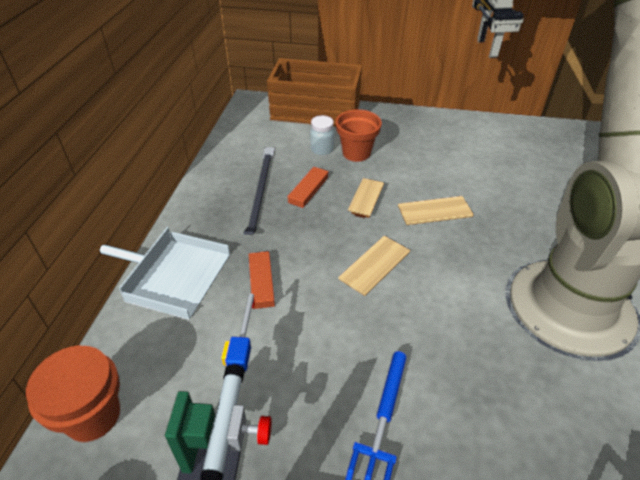

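Looking at the top picture:
- **Tiles:** one lies alone in front of the pointer tip at (286,198), so that is the lower tile. The other is at (420,211), so that is the upper tile.
- **Plywood look-alikes:** sheets at (326,294), (417,348) and (414,274). The one at (414,274) is the smallest and seems raised, so I take it as the separator.
- **Pointer:** grip at (174,203), yellow button at (172,194) on the far side, tip at (231,199).

Next is a close crop to check.

```bash
cat > h.py <<'E'
import numpy as np,cv2
from scipy.spatial.transform import Rotation as R
from workcell import get_obs, viewer
def cam(n,o=None):
    c=viewer.calibration(n)
    if n=="wrist":
        T=np.array(c["tool_from_camera"]);Rt=R.from_euler("xyz",o["tcp_rot"],degrees=True).as_matrix()
        return c["K"],c["k1"],Rt@T[:3,3]+o["tcp_pos"],Rt@T[:3,:3]
    return c["K"],c["k1"],np.array(c["xyz"]),R.from_euler("xyz",c["rotation"],degrees=True).as_matrix()
def ray(n,uv,o=None):
    K,k1,p,Rm=cam(n,o)
    q=cv2.undistortPoints(np.array(uv,float).reshape(-1,1,2),K,np.array([k1,0,0,0.]))[:,0]
    return p,np.c_[q,np.ones(len(q))]@Rm.T
def at(n,uv,z,o=None):
    p,d=ray(n,uv,o); return p+d*((z-p[2])/d[:,2])[:,None]
def rect(n,m,z,o=None):
    """centre, size, yaw of long axis of largest blob in mask, on plane z"""
    cs=max(cv2.findContours(m,cv2.RETR_EXTERNAL,cv2.CHAIN_APPROX_NONE)[0],key=cv2.contourArea)
    w=at(n,cs[:,0],z,o)[:,:2].astype(np.float32)
    (c,s,a)=cv2.minAreaRect(w)
    if s[0]<s[1]: s=s[::-1];a+=90
    return np.round(c,1),np.round(s,1),round((a+90)%180-90,1)
def tool(o,v,yaw_long=None):
    """world vector (mm) -> tool units of 12cm"""
    Rt=R.from_euler("xyz",o["tcp_rot"],degrees=True).as_matrix(); return np.round(Rt.T@np.array(v)/120,3)
E
python3 - <<'E'
from h import *
im=cv2.imread("pics/top0.png");hsv=cv2.cvtColor(im,cv2.COLOR_BGR2HSV)
def msk(lo,hi,box):
    m=cv2.inRange(hsv,lo,hi);k=np.zeros_like(m);x0,y0,x1,y1=box;k[y0:y1,x0:x1]=255
    return cv2.morphologyEx(m&k,cv2.MORPH_OPEN,np.ones((3,3)))
red=((0,120,60),(14,255,255));wood=((10,60,110),(28,200,255))
print("low",rect("top",msk(*red,(245,170,325,225)),24))
print("up",rect("top",msk(*red,(380,185,460,235)),24))
for b,z in(((380,250,450,298),26),((280,255,370,330),6),((383,305,450,392),6)): print("ply",rect("top",msk(*wood,b),z))
print("grip",rect("top",msk((105,120,60),(125,255,255),(155,185,195,220)),121), at("top",[[231,199]],71))
cv2.imwrite("pics/crop1.png",cv2.resize(im[165:315,255:455],None,fx=4,fy=4,interpolation=cv2.INTER_CUBIC))
cv2.imwrite("pics/crop2.png",cv2.resize(im[165:255,75:245],None,fx=4.5,fy=4.5,interpolation=cv2.INTER_CUBIC))
E
```

```text
low (array([641.6,  56.7]), array([139. ,  47.3]), -71.5)
up (array([ 603.2, -268.2]), array([140.4,  47. ]), 72.9)
ply (array([ 451.5, -244.7]), array([130.6,  57.5]), 81.0)
ply (array([406.5, -36.9]), array([170.5,  74. ]), 59.6)
ply (array([ 278.8, -244.5]), array([171.5,  74.2]), 20.6)
grip (array([606.1, 298.2]), array([49. , 35.4]), -86.6) [[627.25341653 179.43475137  71.        ]]
```

View pics/crop1.png

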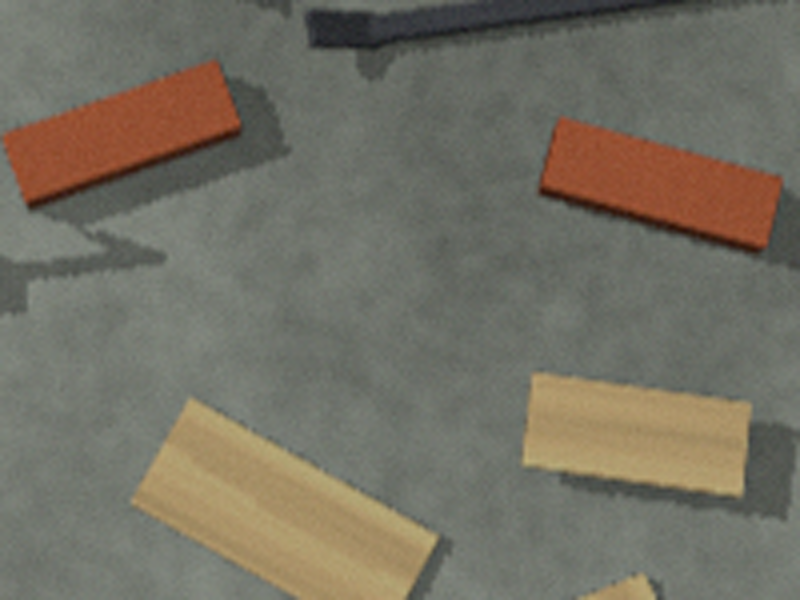

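View pics/crop2.png

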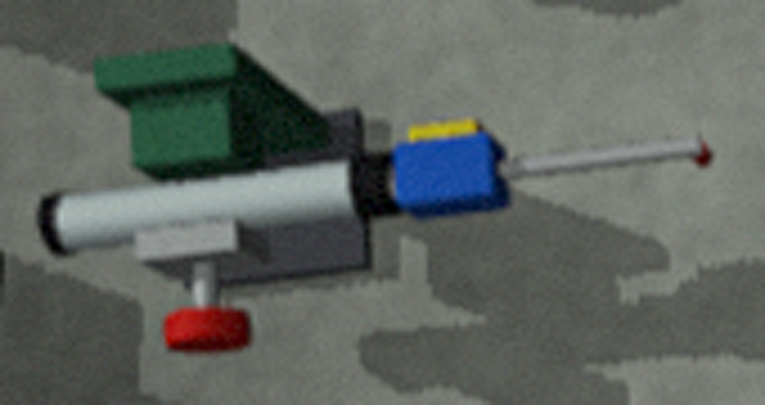

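Sizes match the given ones: tiles 140×47, separator 130.6×57.5, and the decoy sheets 171×74. So the separator is the small raised sheet at (414,274), and its shadow gap confirms it's raised. The lower tile is at (642,57) and the upper tile at (603,-268). Moving above the separator.

```bash
python3 -m handwheel '[[0.78,-0.78,0,0,0,0,1],[0.78,-0.78,0,0,0,0,1],[0.78,-0.78,0,0,0,0,1]]' 20
python3 -m handwheel '[[0.78,-0.78,0,0,0,0,1],[0.78,-0.78,0,0,0,0,1],[0.78,-0.78,0,0,0,0,1]]'
python3 -m handwheel '[[0.78,-0.78,0,0,0,0,1],[0.78,-0.78,0,0,0,0,1],[0.78,-0.78,0,0,0,0,1]]'
python3 -m handwheel '[[0.78,-0.78,0,0,0,-0.368,1],[0.78,-0.78,0,0,0,-0.368,1],[0.78,-0.78,0,0,0,-0.368,1],[0.78,-0.78,0,0,0,-0.368,1],[0.78,-0.78,0,0,0,-0.368,1],[0.78,-0.78,0,0,0,-0.368,1],[0.78,-0.78,0,0,0,-0.368,1],[0.78,-0.78,0,0,0,-0.368,1],[0.78,-0.78,0,0,0,-0.368,1],[0.78,-0.78,0,0,0,-0.368,1],[0.78,-0.78,0,0,0,-0.368,1]]'
python3 - <<'E'
from h import *
o=get_obs();im=viewer.grab_frame("wrist")[:,:,::-1];cv2.imwrite("pics/w1.png",im)
print(o["clock"],o["tcp_pos"],o["tcp_rot"])
# grip/tube axis from top picture crop
print(at("top",[[90.6,215],[152.8,207.2]],105),at("top",[[231.7,199.4]],71))
E
```

```text
clock: 0.4
tcp_pos: [252.1, -583.9, 218.1]
tcp_rot: [-179.9, -0.0, 14.8]
wrist_force: [0.6, 0.3, 0.3]
finger_gap: 1.002
grip_force: 0.0
clock: 0.7
tcp_pos: [318.8, -469.5, 218.4]
tcp_rot: [-179.9, -0.0, 14.8]
wrist_force: [0.8, -0.2, 0.1]
finger_gap: 1.001
grip_force: 0.0
clock: 1.0
tcp_pos: [385.5, -355.3, 218.5]
tcp_rot: [-179.9, -0.0, 14.8]
wrist_force: [-0.2, -1.1, -0.6]
finger_gap: 0.999
grip_force: 0.0
clock: 2.1
tcp_pos: [450.8, -244.5, 218.5]
tcp_rot: [-180.0, 0.0, 80.7]
wrist_force: [0.2, 0.0, -0.9]
finger_gap: 1.003
grip_force: 0.0
2.1 [ 450.83588523 -244.46947359  218.54403654] [-1.79988627e+02  4.61673327e-04  8.07469998e+01]
[[586.56467703 487.03930645 105.        ]
 [601.89245018 348.48088853 105.        ]] [[626.2598365  177.79423286  71.        ]]
```

View pics/w1.png

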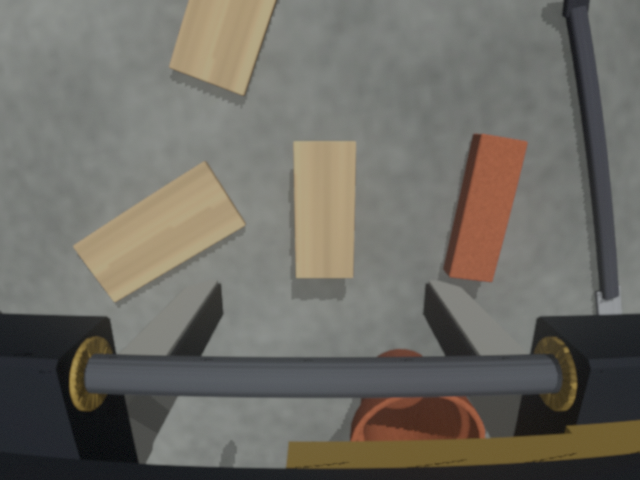

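The wrist picture shows the separator straight ahead, with corners at about (293,141), (356,141), (353,278) and (296,278), midway between the fingers. The upper tile's top face is at (475–526, 133–282). I'll measure both from this view.

Run:
```python
from h import *
o=dict(tcp_pos=np.array([450.84,-244.47,218.54]),tcp_rot=[-179.99,0,80.75])
im=cv2.imread("pics/w1.png");hsv=cv2.cvtColor(im,cv2.COLOR_BGR2HSV)
def msk(lo,hi,box):
    m=cv2.inRange(hsv,lo,hi);k=np.zeros_like(m);x0,y0,x1,y1=box;k[y0:y1,x0:x1]=255
    return cv2.morphologyEx(m&k,cv2.MORPH_OPEN,np.ones((3,3)))
s=rect("wrist",msk((10,60,110),(28,200,255),(270,120,380,277+20)),26,o);print("sep",s)
print("up",rect("wrist",msk((0,120,60),(14,255,255),(430,120,540,300)),24,o))
print(tool(o,[s[0][0]-450.84,s[0][1]+244.47,8-218.5]),s[2]-80.75)
```

```text
sep (array([ 451.4, -243.6]), array([128. ,  55.5]), 80.7)
up (array([ 602.3, -266.9]), array([137.6,  47.3]), 73.0)
[0.008 0.004 1.754] -0.04999999999999716
```

```bash
python3 -m handwheel '[[0.004,0.004,0.4,0,0,0,0.9],[0.004,0.004,0.75,0,0,0,0.85],[0.004,0.004,1,0,0,0,0.8],[0.004,0.004,1,0,0,0,0.8]]' 20
python3 -m handwheel '[[0,0,0.3,0,0,0,0.8],[0,0,0.55,0,0,0,0.8],[0,0,0.75,0,0,0,0.8],[0,0,0.75,0,0,0,0.8],[0,0,0.75,0,0,0,0.8]]'
python3 -m handwheel '[[0,0,0,0,0,0,0.4],[0,0,0,0,0,0,0.4],[0,0,0,0,0,0,0.4],[0,0,0,0,0,0,0.4],[0,0,0,0,0,0,0.4],[0,0,0,0,0,0,0.4]]' 15
```

```text
clock: 2.55
tcp_pos: [449.7, -243.0, 95.6]
tcp_rot: [-179.7, -0.1, 80.9]
wrist_force: [-0.1, 0.6, 0.6]
finger_gap: 0.806
grip_force: 0.0
clock: 3.05
tcp_pos: [452.1, -244.2, 9.8]
tcp_rot: [180.0, 0.0, 80.9]
wrist_force: [-0.4, 0.5, -0.4]
finger_gap: 0.798
grip_force: 0.0
clock: 3.65
tcp_pos: [452.0, -244.5, 9.7]
tcp_rot: [179.9, 0.0, 80.9]
wrist_force: [-0.5, -0.4, 10.2]
finger_gap: 0.598
grip_force: 15.0
```

```bash
python3 -m handwheel '[[0,0,-0.1,0,0,0,0.4],[0,0,-0.3,0,0,0,0.4],[0,0,-0.6,0,0,0,0.4],[0,0,-1,0,0,0,0.4],[0,0,-1,0,0,0,0.4]]'
python3 -m handwheel '[[0.3,0.13,0,0,0,0,0.4],[0.6,0.26,0,0,0,0,0.4],[0.909,0.388,0,0,0,0,0.4]]'
python3 -m handwheel '[[0.3,0.13,0,0,0,0,0.4],[0.6,0.26,0,0,0,0,0.4],[0.909,0.388,0,0,0,0,0.4]]'
python3 -m handwheel '[[0.3,0.13,0,0,0,-0.04,0.4],[0.6,0.26,0,0,0,-0.08,0.4],[0.909,0.388,0,0,0,-0.12,0.4],[0.909,0.388,0,0,0,-0.153,0.4],[0.909,0.388,0,0,0,-0.153,0.4],[0.909,0.388,0,0,0,-0.153,0.4]]'
python3 - <<'E'
from h import *
o=get_obs();im=viewer.grab_frame("wrist")[:,:,::-1];cv2.imwrite("pics/w2.png",im)
print(o["clock"],o["tcp_pos"],o["tcp_rot"],o["finger_gap"])
E
```

```text
clock: 4.15
tcp_pos: [453.5, -245.1, 134.3]
tcp_rot: [179.6, 0.1, 80.9]
wrist_force: [0.7, -0.4, -0.4]
finger_gap: 0.601
grip_force: 15.0
clock: 4.45
tcp_pos: [514.9, -143.2, 129.4]
tcp_rot: [180.0, 0.0, 80.8]
wrist_force: [0.5, 0.1, -0.9]
finger_gap: 0.602
grip_force: 15.0
clock: 4.75
tcp_pos: [578.2, -42.2, 129.1]
tcp_rot: [-180.0, 0.0, 80.9]
wrist_force: [1.0, -0.5, 0.2]
finger_gap: 0.598
grip_force: 15.0
clock: 5.35
tcp_pos: [640.5, 55.8, 128.6]
tcp_rot: [-179.9, 0.0, 108.2]
wrist_force: [0.3, -0.8, -0.5]
finger_gap: 0.603
grip_force: 15.0
5.35 [640.49271789  55.81526025 128.55133204] [-1.79932388e+02  1.90470972e-02  1.08205311e+02] 0.6032986118505355
```

View pics/w2.png

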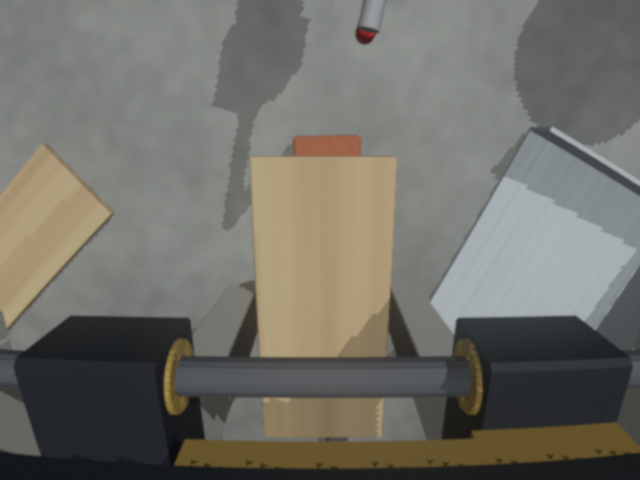

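The picture shows the held sheet with its far edge at (250–396, 156) and its near edge at about row 437 (263–383). Behind it is the lower tile's far end at (293–361, 136). I'll check the sheet's level and the tile's position.

Run:
```python
from h import *
o=dict(tcp_pos=np.array([640.5,55.8,128.55]),tcp_rot=[-179.93,0.02,108.2])
K,k1,p,Rm=cam("wrist",o);Rt=R.from_euler("xyz",o["tcp_rot"],degrees=True).as_matrix()
P=[[sx*65,sy*28,z] for sx in(1,-1) for sy in(-1,1) for z in (-16,-10)]
w=np.array(P)@Rt.T+o["tcp_pos"]
c=(w-p)@Rm
print(np.c_[P,np.round(cv2.projectPoints(c,np.zeros(3),np.zeros(3),K,np.array([k1,0,0,0.]))[0][:,0])])
e=at("wrist",[[293,136],[361,136]],24,o);print(e,np.linalg.norm(e[0]-e[1]))
m=e.mean(0);ax=np.array([np.cos(np.radians(108.5)),np.sin(np.radians(108.5)),0]);print("tile centre",m-70*ax)
```

```text
[[ 65. -28. -16. 250. 159.]
 [ 65. -28. -10. 253. 158.]
 [ 65.  28. -16. 399. 159.]
 [ 65.  28. -10. 396. 158.]
 [-65. -28. -16. 265. 439.]
 [-65. -28. -10. 267. 430.]
 [-65.  28. -16. 383. 439.]
 [-65.  28. -10. 381. 430.]]
[[598.63522789 117.50067504  24.        ]
 [641.87735701 131.71273272  24.        ]] 45.517736265184155
tile centre [642.4676184   58.22404801  24.        ]
```

```bash
python3 -m handwheel '[[0.008,0.016,0.25,0,0,0,0.4],[0.008,0.016,0.5,0,0,0,0.4],[0.008,0.016,0.7,0,0,0,0.4],[0.008,0.016,0.85,0,0,0,0.4],[0.008,0.016,0.92,0,0,0,0.4],[0.008,0.016,0.945,0,0,0,0.4],[0.008,0.016,0.955,0,0,0,0.4],[0.008,0.016,0.955,0,0,0,0.4],[0.008,0.016,0.955,0,0,0,0.4]]'
```

```text
clock: 6.3
tcp_pos: [643.1, 58.4, 14.9]
tcp_rot: [179.9, 0.0, 108.4]
wrist_force: [0.3, 0.2, -0.7]
finger_gap: 0.6
grip_force: 15.0
```

```bash
python3 -m handwheel '[[-0.005,-0.006,0.006,0,0,0,0.4],[-0.005,-0.006,0.010,0,0,0,0.4],[-0.005,-0.006,0.010,0,0,0,0.4]]'
python3 -m handwheel '[[0,0,0,0,0,0,0.62],[0,0,0,0,0,0,0.66],[0,0,0,0,0,0,0.7],[0,0,0,0,0,0,0.7],[0,0,0,0,0,0,0.7]]'
python3 -m handwheel '[[0,0,-0.1,0,0,0,0.7],[0,0,-0.3,0,0,0,0.7],[0,0,-0.6,0,0,0,0.8],[0,0,-1,0,0,0,0.9],[0,0,-1,0,0,0,1]]'
python3 -m handwheel '[[0,0,-0.5,0,0,0,1],[0,0,-0.5,0,0,0,1],[0,0,-0.5,0,0,0,1]]'
python3 - <<'E'
from h import *
o=get_obs();im=viewer.grab_frame("wrist")[:,:,::-1];cv2.imwrite("pics/w3.png",im)
print(o["clock"],o["tcp_pos"],o["tcp_rot"],o["finger_gap"])
E
```

```text
clock: 6.6
tcp_pos: [642.5, 57.6, 13.8]
tcp_rot: [179.9, 0.0, 108.4]
wrist_force: [-2.3, -0.5, 7.2]
finger_gap: 0.6
grip_force: 15.0
clock: 7.1
tcp_pos: [642.1, 57.7, 12.7]
tcp_rot: [-180.0, -0.0, 108.4]
wrist_force: [0.8, 0.6, 0.1]
finger_gap: 0.704
grip_force: 0.0
clock: 7.6
tcp_pos: [645.3, 58.6, 139.6]
tcp_rot: [179.5, 0.1, 108.4]
wrist_force: [0.1, 0.2, 0.1]
finger_gap: 0.909
grip_force: 0.0
clock: 7.9
tcp_pos: [643.1, 57.8, 195.1]
tcp_rot: [179.8, 0.1, 108.4]
wrist_force: [0.2, -0.3, 0.0]
finger_gap: 1.002
grip_force: 0.0
7.9 [643.14686219  57.81694131 195.14065925] [1.79775866e+02 5.66495502e-02 1.08421781e+02] 1.0015287038929317
```

View pics/w3.png

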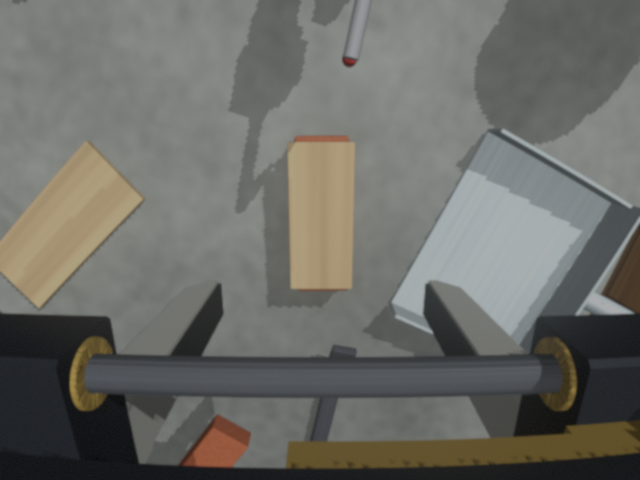

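The sheet lies square on the lower tile at (288–355, 140–290), with the tile's end just showing at row 137. Moving on to the upper tile.

```bash
python3 -m handwheel '[[-0.822,-0.39,0,0,0,0,1],[-0.822,-0.39,0,0,0,0,1],[-0.822,-0.39,0,0,0,0,1]]'
python3 -m handwheel '[[-0.822,-0.39,0,0,0,0,1],[-0.822,-0.39,0,0,0,0,1],[-0.822,-0.39,0,0,0,0,1]]'
python3 -m handwheel '[[-0.822,-0.39,0,0,0,0.197,1],[-0.822,-0.39,0,0,0,0.197,1],[-0.822,-0.39,0,0,0,0.197,1],[-0.822,-0.39,0,0,0,0.197,1],[-0.822,-0.39,0,0,0,0.197,1],[-0.822,-0.39,0,0,0,0.197,1],[-0.822,-0.39,0,0,0,0.197,1]]'
python3 - <<'E'
from h import *
import workcell
o=get_obs();im=viewer.grab_frame("wrist")[:,:,::-1].copy();cv2.imwrite("pics/w4.png",im)
print(o["clock"],o["tcp_pos"],o["tcp_rot"],o["finger_gap"])
hsv=cv2.cvtColor(im,cv2.COLOR_BGR2HSV)
m=cv2.inRange(hsv,(0,120,60),(14,255,255));m[:,:240]=0;m[:,400:]=0;m[310:]=0;m[:90]=0
c,s,a=rect("wrist",cv2.morphologyEx(m,cv2.MORPH_OPEN,np.ones((3,3))),24,o);print("up",c,s,a)
print(tool(o,[c[0]-o["tcp_pos"][0],c[1]-o["tcp_pos"][1],6-o["tcp_pos"][2]]),a-o["tcp_rot"][2])
E
```

```text
clock: 8.25
tcp_pos: [626.9, -58.2, 190.3]
tcp_rot: [-179.7, 0.1, 108.0]
wrist_force: [0.1, 0.2, -0.2]
finger_gap: 0.999
grip_force: 0.0
clock: 8.55
tcp_pos: [613.3, -166.4, 190.4]
tcp_rot: [-179.7, 0.1, 108.0]
wrist_force: [0.4, 0.2, -0.6]
finger_gap: 0.998
grip_force: 0.0
clock: 9.25
tcp_pos: [602.6, -266.4, 192.2]
tcp_rot: [-179.9, -0.0, 73.2]
wrist_force: [-0.2, 0.5, 0.7]
finger_gap: 1.0
grip_force: 0.0
9.25 [ 602.58792971 -266.43452087  192.18020133] [-1.79942064e+02 -1.32409245e-02  7.32416959e+01] 0.9996251265554914
up [ 604.7 -267.3] [136.5  43.9] 73.1
[-0.002  0.021  1.551] -0.14169585312821198
```

```bash
python3 -m handwheel '[[-0.004,0.008,0.4,0,0,0,0.9],[-0.004,0.008,0.75,0,0,0,0.85],[-0.004,0.008,1,0,0,0,0.8],[-0.004,0.008,1,0,0,0,0.8]]' 35
python3 -m handwheel '[[0,0,0.25,0,0,0,0.8],[0,0,0.42,0,0,0,0.8],[0,0,0.53,0,0,0,0.8],[0,0,0.55,0,0,0,0.8],[0,0,0.55,0,0,0,0.8]]'
python3 -m handwheel '[[0,0,0,0,0,0,0.3],[0,0,0,0,0,0,0.3],[0,0,0,0,0,0,0.3],[0,0,0,0,0,0,0.3],[0,0,0,0,0,0,0.3],[0,0,0,0,0,0,0.3],[0,0,0,0,0,0,0.3]]' 35
```

```text
clock: 9.7
tcp_pos: [600.9, -266.9, 68.8]
tcp_rot: [-179.6, -0.0, 73.1]
wrist_force: [0.3, -0.3, 0.0]
finger_gap: 0.802
grip_force: 0.0
clock: 10.2
tcp_pos: [603.8, -268.3, 7.6]
tcp_rot: [180.0, 0.0, 73.0]
wrist_force: [0.9, -0.6, -0.1]
finger_gap: 0.799
grip_force: 0.0
clock: 10.9
tcp_pos: [604.0, -268.4, 7.4]
tcp_rot: [179.9, 0.0, 73.0]
wrist_force: [0.4, 0.0, 6.6]
finger_gap: 0.496
grip_force: 35.0
```

```bash
python3 -m handwheel '[[0,0,-0.05,0,0,0,0.3],[0,0,-0.2,0,0,0,0.3],[0,0,-0.5,0,0,0,0.3],[0,0,-0.8,0,0,0,0.3],[0,0,-1,0,0,0,0.3],[0,0,-1,0,0,0,0.3]]'
python3 -m handwheel '[[0.2,-0.04,0,0,0,0,0.3],[0.5,-0.09,0,0,0,0,0.3],[0.8,-0.145,0,0,0,0,0.3],[0.897,-0.163,0,0,0,0,0.3]]'
python3 -m handwheel '[[0.3,-0.055,0,0,0,0,0.3],[0.6,-0.11,0,0,0,0,0.3],[0.897,-0.163,0,0,0,0,0.3]]'
python3 -m handwheel '[[0.25,-0.045,0,0,0,-0.04,0.3],[0.5,-0.09,0,0,0,-0.08,0.3],[0.75,-0.136,0,0,0,-0.12,0.3],[0.897,-0.163,0,0,0,-0.16,0.3],[0.897,-0.163,0,0,0,-0.197,0.3],[0.897,-0.163,0,0,0,-0.197,0.3],[0.897,-0.163,0,0,0,-0.197,0.3]]'
python3 - <<'E'
from h import *
o=get_obs();im=viewer.grab_frame("wrist")[:,:,::-1];cv2.imwrite("pics/w5.png",im)
print(o["clock"],o["tcp_pos"],o["tcp_rot"],o["finger_gap"])
print(tool(o,[642.3-o["tcp_pos"][0],57.6-o["tcp_pos"][1],37.4-o["tcp_pos"][2]]))
E
```

```text
clock: 11.5
tcp_pos: [604.6, -268.7, 130.1]
tcp_rot: [179.7, 0.0, 73.0]
wrist_force: [1.3, 0.1, -4.0]
finger_gap: 0.493
grip_force: 35.0
clock: 11.9
tcp_pos: [615.7, -154.3, 125.3]
tcp_rot: [-179.8, -0.1, 73.3]
wrist_force: [-0.7, 0.3, -2.7]
finger_gap: 0.492
grip_force: 35.0
clock: 12.2
tcp_pos: [628.0, -50.2, 125.3]
tcp_rot: [-179.9, 0.1, 72.9]
wrist_force: [0.5, 0.5, -3.8]
finger_gap: 0.487
grip_force: 35.0
clock: 12.9
tcp_pos: [641.1, 56.6, 125.6]
tcp_rot: [-179.9, -0.0, 108.2]
wrist_force: [0.6, -0.8, -2.0]
finger_gap: 0.493
grip_force: 35.0
12.9 [641.09996074  56.61349607 125.61638033] [-1.79874858e+02 -5.60112752e-03  1.08186591e+02] 0.4933057391374835
[0.005 0.014 0.735]
```

View pics/w5.png

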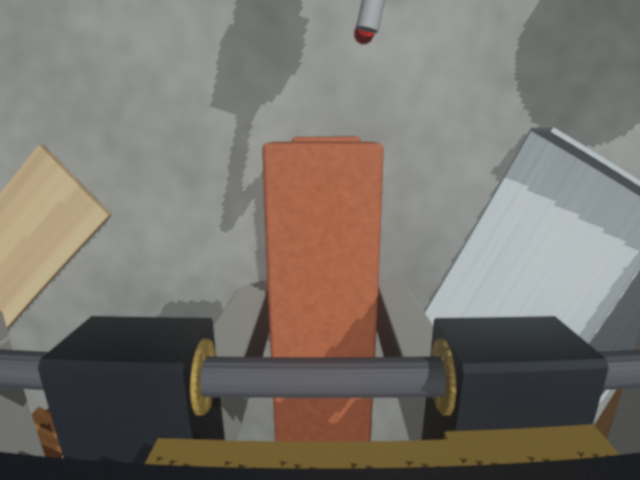

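The tile is held level: its far edge is at row 142 (265–382), and the lower tile's end is centred behind it at (293–361, 136). Lowering it.

```bash
python3 -m handwheel '[[0.004,0.008,0.2,0,0,0,0.3],[0.004,0.008,0.4,0,0,0,0.3],[0.004,0.008,0.55,0,0,0,0.3],[0.004,0.008,0.65,0,0,0,0.3],[0.004,0.008,0.7,0,0,0,0.3],[0.004,0.008,0.72,0,0,0,0.3],[0.004,0.008,0.73,0,0,0,0.3],[0.004,0.008,0.733,0,0,0,0.3],[0.004,0.008,0.733,0,0,0,0.3]]'
```

```text
clock: 13.85
tcp_pos: [642.9, 58.6, 39.5]
tcp_rot: [179.9, 0.0, 108.4]
wrist_force: [1.3, 0.6, -3.3]
finger_gap: 0.494
grip_force: 35.0
```

```bash
python3 -m handwheel '[[-0.004,-0.006,0.008,0,0,0,0.3],[-0.004,-0.006,0.014,0,0,0,0.3],[-0.004,-0.006,0.018,0,0,0,0.3],[-0.004,-0.006,0.018,0,0,0,0.3],[-0.004,-0.006,0.018,0,0,0,0.3]]'
```

```text
clock: 14.35
tcp_pos: [642.1, 57.7, 37.4]
tcp_rot: [180.0, 0.0, 108.4]
wrist_force: [-2.5, -1.0, 5.2]
finger_gap: 0.494
grip_force: 35.0
```

```bash
python3 -m handwheel '[[0,0,0,0,0,0,0.52],[0,0,0,0,0,0,0.57],[0,0,0,0,0,0,0.62],[0,0,0,0,0,0,0.65],[0,0,0,0,0,0,0.65],[0,0,0,0,0,0,0.65]]'
python3 -m handwheel '[[0,0,-0.1,0,0,0,0.65],[0,0,-0.3,0,0,0,0.7],[0,0,-0.6,0,0,0,0.8],[0,0,-1,0,0,0,0.9],[0,0,-1,0,0,0,1]]'
python3 -m handwheel '[[0,0,-0.4,0,0,0,1],[0,0,-0.4,0,0,0,1],[0,0,-0.4,0,0,0,1]]'
python3 -m handwheel '[[0.995,0.19,0,0,0,0,1],[0.995,0.19,0,0,0,0,1],[0.995,0.19,0,0,0,0,1]]'
python3 -m handwheel '[[0.995,0.19,0,0,0,0.06,1],[0.995,0.19,0,0,0,0.06,1],[0.995,0.19,0,0,0,0.06,1],[0.995,0.19,0,0,0,0.06,1],[0.995,0.19,0,0,0,0.06,1]]'
python3 - <<'E'
from h import *
o=get_obs();im=viewer.grab_frame("wrist")[:,:,::-1];cv2.imwrite("pics/w6.png",im)
print(o["clock"],list(o["tcp_pos"]),list(o["tcp_rot"]),o["finger_gap"])
E
```

```text
clock: 14.95
tcp_pos: [642.0, 57.9, 36.6]
tcp_rot: [-180.0, -0.0, 108.4]
wrist_force: [-0.0, -0.4, -1.0]
finger_gap: 0.65
grip_force: 0.0
clock: 15.45
tcp_pos: [645.2, 58.9, 163.6]
tcp_rot: [179.5, 0.1, 108.4]
wrist_force: [0.5, 0.9, -0.2]
finger_gap: 0.908
grip_force: 0.0
clock: 15.75
tcp_pos: [642.4, 57.8, 206.0]
tcp_rot: [179.9, 0.0, 108.4]
wrist_force: [0.2, 0.5, 0.1]
finger_gap: 1.0
grip_force: 0.0
clock: 16.05
tcp_pos: [623.8, 183.5, 203.7]
tcp_rot: [-179.9, -0.2, 108.7]
wrist_force: [-0.6, 0.9, 0.3]
finger_gap: 1.0
grip_force: 0.0
clock: 16.55
tcp_pos: [609.1, 298.4, 203.3]
tcp_rot: [-179.9, 0.1, 97.7]
wrist_force: [1.1, -0.8, 0.3]
finger_gap: 1.0
grip_force: 0.0
16.55 [np.float64(609.0675351962734), np.float64(298.43487836907514), np.float64(203.2542695447308)] [np.float64(-179.8857553407084), np.float64(0.07956194948045722), np.float64(97.70186449642885)] 1.0003194035617913
```

View pics/w6.png

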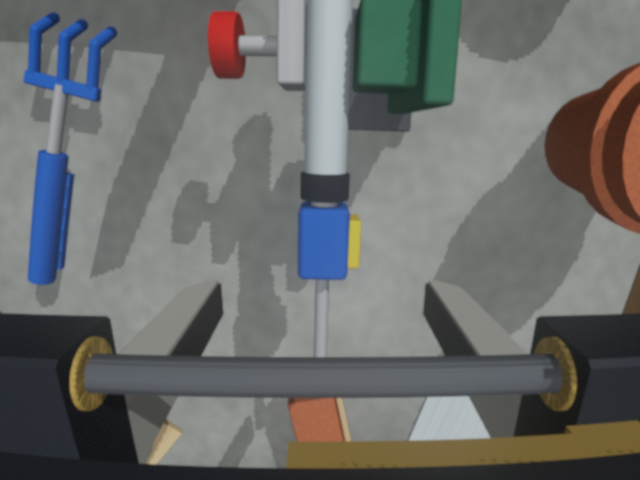

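The grip's top is at (300–348, 205–279), with the yellow button on the right at (348–359, 215–268). The tube runs up through (330,5) and the rod down through (321,345). Some of the stack is visible at the bottom. I'll measure the grip and check the stack numerically in the top view.

Run:
```python
from h import *
o=dict(tcp_pos=np.array([609.07,298.43,203.25]),tcp_rot=[-179.886,0.08,97.70])
im=cv2.imread("pics/w6.png");hsv=cv2.cvtColor(im,cv2.COLOR_BGR2HSV)
m=cv2.inRange(hsv,(105,120,60),(125,255,255));m[:,:280]=0;m[:,370:]=0;m[:190]=0;m[290:]=0
c,s,a=rect("wrist",m,121,o);print("grip",c,s,a)
e=at("wrist",[[330,10],[326,150],[321.5,300],[321,350]],105,o);print(e)
d=e[0]-e[3];print(np.degrees(np.arctan2(d[1],d[0])))
print(tool(o,[c[0]-609.07,c[1]-298.43,86-203.25]))
im=viewer.grab_frame("top")[:,:,::-1].copy();hsv=cv2.cvtColor(im,cv2.COLOR_BGR2HSV);cv2.imwrite("pics/top2.png",im)
for n,lo,hi,z in(("red",(0,120,60),(14,255,255),54),("wood",(15,60,110),(28,200,255),30)):
    m=cv2.inRange(hsv,lo,hi);k=np.zeros_like(m);k[165:230,240:330]=255;m&=k
    print(n,m.sum()//255,rect("top",m,z))
```

```text
grip [607.9 302.7] [51.6 31.7] -83.3
[[592.88977104 445.6783208  105.        ]
 [602.00055141 360.56471931 105.        ]
 [613.26490658 253.98247803 105.        ]
 [618.40369955 212.63835114 105.        ]]
96.24803235102632
[ 0.038 -0.003  0.977]
red 1164 (array([637.4,  55.6]), array([139.2,  52.5]), -71.6)
wood 125 (array([617.7,  48.9]), array([127.9,   6.1]), -71.7)
```

Top view check: the sheet's visible edge puts its centre at about (641.4, 56.8), and the stack's yaw is −71.6°, so the stack is good. The grip's centre is at about (608, 302), yaw 96.6°, and it lies on the rod line. Lowering around it.

```bash
python3 -m handwheel '[[0.032,0.003,0.2,0,0,0.006,0.9],[0.032,0.003,0.45,0,0,0.006,0.9],[0.032,0.003,0.7,0,0,0.006,0.9],[0.032,0.003,0.9,0,0,0.006,0.8],[0.032,0.003,0.975,0,0,0.006,0.75],[0.032,0.003,0.975,0,0,0.006,0.75],[0.032,0.003,0.975,0,0,0.006,0.75]]' 30
python3 -m handwheel '[[0,0,0,0,0,0,0.5],[0,0,0,0,0,0,0.4],[0,0,0,0,0,0,0.3],[0,0,0,0,0,0,0.2],[0,0,0,0,0,0,0.2],[0,0,0,0,0,0,0.2],[0,0,0,0,0,0,0.2],[0,0,0,0,0,0,0.2]]' 30
```

```text
clock: 17.35
tcp_pos: [610.3, 302.3, 88.6]
tcp_rot: [180.0, -0.0, 96.5]
wrist_force: [0.2, 0.5, -0.1]
finger_gap: 0.752
grip_force: 0.0
clock: 18.15
tcp_pos: [609.4, 302.8, 88.3]
tcp_rot: [180.0, -0.0, 96.6]
wrist_force: [-1.4, 0.0, 5.3]
finger_gap: 0.383
grip_force: 30.0
```

The gap is 35.6 mm, against 36 mm expected with the button fully in. Pulling now.

```bash
python3 -m handwheel '[[-0.05,0,0,0,0,0,0.2],[-0.12,0,0,0,0,0,0.2],[-0.2,0,0,0,0,0,0.2],[-0.28,0,0,0,0,0,0.2],[-0.36,0,0,0,0,0,0.2],[-0.44,0,0,0,0,0,0.2],[-0.52,0,0,0,0,0,0.2],[-0.6,0,0,0,0,0,0.2],[-0.68,0,0,0,0,0,0.2],[-0.74,0,0,0,0,0,0.2],[-0.8,0,0,0,0,0,0.2],[-0.8,0,0,0,0,0,0.2]]' 35
```

```text
clock: 19.35
tcp_pos: [620.0, 206.5, 88.3]
tcp_rot: [-180.0, -0.0, 96.5]
wrist_force: [-4.2, 2.8, 8.4]
finger_gap: 0.383
grip_force: 35.0
```

```bash
python3 -m handwheel '[[-0.05,0,0,0,0,0,0.2],[-0.1,0,0,0,0,0,0.2],[-0.15,0,0,0,0,0,0.2],[-0.18,0,0,0,0,0,0.2],[-0.2,0,0,0,0,0,0.2],[-0.21,0,0,0,0,0,0.2],[-0.21,0,0,0,0,0,0.2],[-0.21,0,0,0,0,0,0.2]]'
python3 - <<'E'
from h import *
o=get_obs();print(o["clock"],o["tcp_pos"],o["wrist_force"],o["finger_gap"],o["grip_force"])
im=viewer.grab_frame("side")[:,:,::-1];cv2.imwrite("pics/s2.png",cv2.resize(im[180:480,120:420],None,fx=2,fy=2))
E
```

```text
clock: 20.15
tcp_pos: [622.5, 183.4, 88.2]
tcp_rot: [-180.0, -0.1, 96.6]
wrist_force: [-4.5, 5.5, 8.4]
finger_gap: 0.385
grip_force: 35.0
20.15 [622.51657032 183.38756531  88.24545382] [-4.4522665   5.46869837  8.39591397] 0.3847005275407919 35.01242995262146
```

View pics/s2.png

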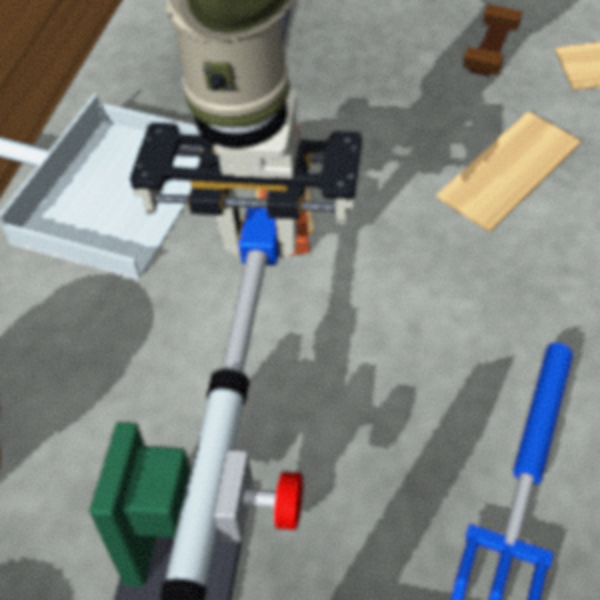

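The grip is held at (258,235) and the rod is drawn well out of the tube. The TCP has travelled 120.1 mm. A small nudge will confirm it's at the end stop.

```bash
python3 -m handwheel '[[-0.015,0,0,0,0,0,0.2],[-0.025,0,0,0,0,0,0.2],[-0.025,0,0,0,0,0,0.2],[-0.025,0,0,0,0,0,0.2],[-0.025,0,0,0,0,0,0.2],[-0.025,0,0,0,0,0,0.2]]'
```

```text
clock: 20.8
tcp_pos: [622.6, 183.3, 88.3]
tcp_rot: [180.0, -0.3, 96.7]
wrist_force: [-5.8, 12.5, 5.9]
finger_gap: 0.385
grip_force: 35.0
```

The force rose to 12.5 N with no further motion, so the grip is at the second stop. Handing in.

```bash
python3 -c "
from workcell import job
print(job.close_job())"
```

```text
the job is handed in; nothing more can be done
None
```

I laid the separator and the upper tile squarely on the lower tile, then pulled the pointer out to its second stop and handed in at about 21 s with the button still squeezed; no verdict came back.

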